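# Hold in the recessed reset of a microscope lamp supply

### The arm

A 6-joint arm with a two-finger parallel gripper is mounted at the origin on the work surface. World frame = base frame: x ahead of the robot, y to its left, z up, the work surface at z = 0. Lengths are in mm, angles in rad, forces in N, time in s.
With the tool pointing down it reaches from about 275 to 1000 mm from the base axis. Payload 8.4 kg.
Tool frame: the origin (TCP) lies midway between the tips of the shut fingers; the grasp point (between the pads) lies grip_depth behind it (grip_depth is the distance from the TCP to the grasp point, in mm); z points along the fingers, y is the line along which they close (so a half turn about z gives the same grasp; the last joint's range is limited). The gripper opens to 85 mm and grips with 20 to 120 N. Pads are 22 mm wide; open, the fingers measure 114 mm over their backs; the gripper's body (76 mm by 85 mm) begins 54 mm behind the grasp point. The pads swing forward as they close: fully open they stand 13 mm farther back than shut.
Start: joints at [1.218, 0.353, 1.633, -0, 1.155, -0.002], TCP at [214.779, 586.939, 205.881] pointing down, gripper open.
Joint ranges: [-2.63, 2.63], [-0.92, 2.1], [0.06, 2.66], [-1.3, 4.44], [0, 2.69], [-3.02, 3.02]. Speed limits (rad/s): [2.22, 2.22, 2.79, 3.14, 3.14, 3.14].

### API

Orientations are given as [roll, pitch, yaw] about the fixed x, y, z axes, in that order (R = Rz(yaw) Ry(pitch) Rx(roll)).
In Python, from rig import * gives the robot as it stands.
- The arm moves only by the shell command python3 -m creep 'ROWS' [FORCE]. ROWS is JSON, a list of rows, each an object of numbers: "x", "y", "z": the shift along the tool's x, y, z in mm; "rx", "ry", "rz": the turn, a rotation vector about the tool's x, y, z in rad; "hand": the finger opening in mm, from 0 to 85.4. A call has 1 to 20 rows; each row shifts and turns the commanded pose from where the row before left it, along the tool's axes as they then stand; what a row does not reach is not made up. A row lasts 1/8 s, in which the tool goes at most 62.5 mm and 10.7 degrees, less where a joint would pass 70% of its speed; a pose out of reach is approached as far as the arm can. A call with a gripper value outside its range is refused whole. The fingers move at their own pace and stop on an object; FORCE is the grip in N (left out, the last holds). Time passes only in rows, so rows that do not move let the fingers close. It gives the time, the measured TCP pose, the force, the opening and the grip force at its end, in the units of the state.
- sense(): the state, without advancing time (a new reading comes with each control period).
- grab_frame(name): name is "scene" or "top"; returns the picture (400x640x3 uint8, red, green, blue); there is no depth.
- get_calibration(name): a dict with "K" (3x3 intrinsics, pixels), "R" (3x3) and "t" (3): a world point X has camera coordinates R X + t. Camera axes: x right, y down, z forward; pixel columns grow to the right and rows downward; lengths in mm; the calibration is good to about 2 mm. A picture is of the moment at which its call begins. get_calibration takes no time and is no camera call.
- sign_off(): hands the job in; it is judged then, once.
The state is a dict: "clock": time; "qpos": joint angles; "qvel": joint speeds; "joint_efforts": joint torques, N m; "eef_pos": TCP position; "tcp_rot": TCP orientation; "contact_force": force on the tool from outside, world axes, zero at the start; "wrist_torque": the same for the moment, N m; "opening": opening from 0.0 (shut) to 1.0 (fully open); "grasp_force": force on a finger pad.
Only numpy, scipy, OpenCV 4.12 (cv2) and the standard library are available. Lean on these libraries where they do the work, as an engineer would, in place of code of your own. Each camera call takes 0.05 s, during which the arm holds its last target. There are 200 camera calls.

### The job

The microscope's lamp supply has tripped: turn the shutter knob on its top clockwise until it clicks past its detent and the steel shutter has swung fully aside from the small hole. Then take the stylus from its stand, reach its thin end down through the hole and press the recessed reset button fully in, and finish while still holding it down with the stylus in the gripper. Leave the slide box, the oil bottle and the dish where they stand.

Things in the scene. Friction and masses are not known exactly. Their poses are not given: they have to be found in the camera images.
- supply: white metal box fixed to the bench, 160 (x) x 200 (y) x 60 mm high; origin at the centre of its underside, z up. On its flat top lie, in its own frame, the knob's axis at (0, +35) mm and the round hole at (0, -35) mm.
- shutter_knob (a joint): angle of the shutter knob about its vertical axis: 0 = shutter over the hole, grows clockwise seen from above to the end stop at 1.2 rad (shutter fully aside). A sprung detent resists up to 0.6 rad (about 0.12 N m at first, fading to nothing) and springs it back to 0 if let go before that; past 0.6 rad it snaps on to 1.2 by itself and stays there.
- knob_grip (a point): on the knob's axis at the height to grip, 32 mm above the supply's top. Knob: upright black bar 44 mm long, 14 mm thick, from 8 to 48 mm above the supply's top, on a steel collar 36 mm across, 8 mm high. The bar lies along this point's x axis (the supply's x when the joint reads 0) and turns with the knob.
- shutter_end (a point): centre of the shutter's round end, on its upper face, 5 mm above the supply's top and 70 mm from the knob's axis. Shutter: flat steel arm fixed to the knob's collar and turning with it, 16 mm wide, 3 mm thick, with a 28 mm round end; over the hole when the joint reads 0.
- aperture (a point): centre of the round hole, at the level of the supply's top face; vertical hole 16 mm across with solid walls, 30 mm deep.
- button_top (a point): centre of the top of the grey reset button at the bottom of the hole, 13 mm across, 18 mm below the supply's top when not pressed; moves straight down with the button.
- reset_button (a joint): how far the reset button is pressed in, m: 0 = out, 0.005 = fully in (end stop). Spring: starts to move at about 1.8 N, fully in at about 6 N, comes out again when let go.
- stylus: loose stylus, about 80 g, upright in its stand, thin end down: steel shaft 8 mm across and 70 mm long, then a square black handle 16 x 16 mm, 85 mm long (155 mm in all). Origin at the tip of the shaft, z up along the stylus towards the handle; x and y are square to the handle's sides.
- stylus_grip (a point): point on the stylus' axis, 115 mm above its tip (45 mm above the handle's lower end): a good height to grip; axes as the stylus.
- stand: grey block fixed to the bench, 70 x 70 x 75 mm high, with a vertical round hole 10 mm across in the middle of its top; origin at the centre of its underside. The stylus' shaft is in the hole, its handle rests on the block's top; to leave the hole it must be lifted straight up by more than 70 mm.
- slide_box: closed blue slide box standing loose on the bench, 90 x 60 x 36 mm high, origin at the centre of its underside. Not part of the work: leave alone.
- oil_bottle: small amber bottle standing loose on the bench, 40 mm across, 75 mm high, origin at the centre of its underside. Leave alone.
- dish: white ceramic dish standing loose on the bench, 90 mm across, 30 mm high, origin at the centre of its underside. Leave alone.
There are look-alikes about, which are no part of the job. There is more than one size of the stylus; the job needs the largest.

How it is judged:
By the outcome, as a careful person would: the job done as asked, in the order asked, and still so for the second after the job is handed in, while the arm keeps its last pose, push and grip.
It also fails if it takes over 48 s, if anything falls off the work surface, if the arm or the gripper's body presses on something with over 40 N, if the wrist force passes 120 N, or if a joint passes its speed limit or range.

## Working session

There is one attempt and no reset: what is moved stays moved. The work goes in short steps, Python scripts to look and compute and a shell command to move; the robot and the scene stay as the last step left them, time stands still between calls to the robot, and variables do not carry over. Pictures are saved under pics/ and viewed, at most 10 in all, crops included, and the job is handed in when it is done.

```bash
mkdir -p pics; ls; python3 - <<'E'
from rig import *
import cv2
s=sense();print({k:s[k] for k in('clock','eef_pos','tcp_rot','opening','contact_force')})
import rig;print([n for n in dir(rig) if not n.startswith('_')])
for n in('scene','top'):
    im=grab_frame(n);cv2.imwrite(f'pics/{n}0.png',im[:,:,::-1]);c=get_calibration(n);print(n,c)
E
```

```text
pics
{'clock': 0.0, 'eef_pos': array([214.58681451, 586.44973916, 205.14806151]), 'tcp_rot': array([-3.14018138e+00,  6.11384422e-06,  2.79081329e+00]), 'opening': 0.9979370732247762, 'contact_force': array([-1.09083455,  0.11789395, -0.5373986 ])}
['MotionError', 'get_calibration', 'grab_frame', 'grip_depth', 'sense', 'sign_off']
scene {'K': array([[480.20222925,   0.        , 315.4331836 ],
       [  0.        , 480.20222925, 198.15700979],
       [  0.        ,   0.        ,   1.        ]]), 'R': array([[-0.29118627,  0.95661392, -0.01001832],
       [ 0.64109455,  0.18735026, -0.74424301],
       [-0.71007629, -0.22313604, -0.66783379]]), 't': array([ 133.78340935, -298.99147836, 1741.77914063])}
top {'K': array([[467.52073122,   0.        , 330.44269495],
       [  0.        , 467.52073122, 198.99263434],
       [  0.        ,   0.        ,   1.        ]]), 'R': array([[-1.53558287e-02, -9.99882092e-01, -3.51951480e-05],
       [-9.79649679e-01,  1.50521518e-02, -2.00149790e-01],
       [ 2.00126721e-01, -3.03898699e-03, -9.79765309e-01]]), 't': array([  32.96314181,  559.76249794, 1442.70494763])}
```

View pics/scene0.png

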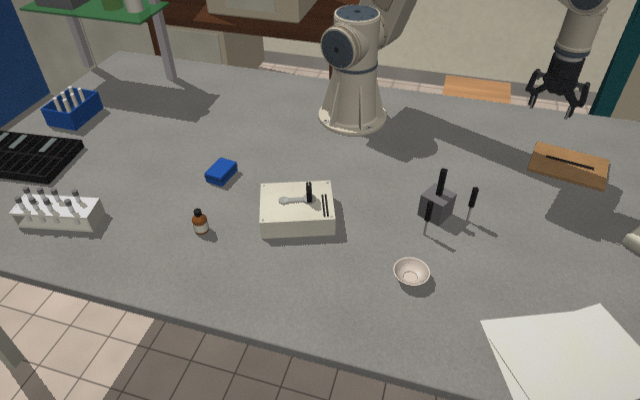

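View pics/top0.png

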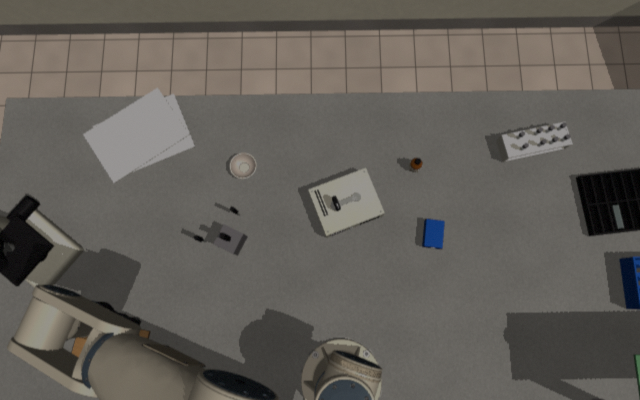

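The scene view shows the supply near (297,208), the stand with the tall stylus at (438,195) and two smaller styluses at (429,211) and (474,197). In the top view the supply is at (346,202) and the stand at (225,238). I'll enlarge both areas.

```bash
python3 - <<'E'
import cv2,numpy as np
t=cv2.imread('pics/top0.png');s=cv2.imread('pics/scene0.png')
r=lambda a:cv2.resize(a,(400,300),interpolation=cv2.INTER_CUBIC)
cv2.imwrite('pics/crop1.png',np.vstack([np.hstack([r(t[165:240,300:400]),r(t[195:270,170:270])]),np.hstack([r(s[170:245,250:350]),r(s[160:235,395:495])])]))
E
```

```text
(no output)
```

View pics/crop1.png

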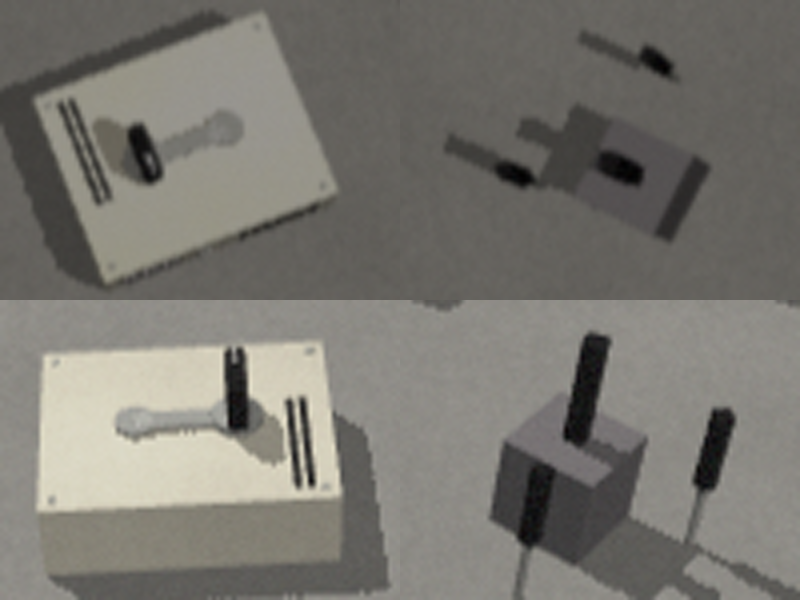

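The crops show the supply top's four corners, the knob bar across the shutter arm, and the stylus upright in the stand's centre. The two decoys stand about 50 mm away, on the front and left sides. Next I cast the corner pixels from both views.

```bash
cat > h.py <<'E'
from rig import *
import numpy as np
def ray(n,u,v):
    c=get_calibration(n);R,t=np.array(c['R']),np.array(c['t'])
    d=R.T@np.linalg.solve(c['K'],[u,v,1]);return -R.T@t,d/np.linalg.norm(d)
def plane(n,u,v,z):
    o,d=ray(n,u,v);return (o+d*(z-o[2])/d[2]).round(1)
def tri(a,b):
    (o,d),(p,e)=ray('top',*a),ray('scene',*b)
    s=np.linalg.lstsq(np.c_[d,-e],p-o,rcond=None)[0];P,Q=o+s[0]*d,p+s[1]*e
    return ((P+Q)/2).round(1),np.linalg.norm(P-Q).round(1)
E
python3 - <<'E'
from h import *
print('grip_depth',grip_depth)
def quad(n,pts,z):
    P=np.array([plane(n,u,v,z)[:2] for u,v in pts]);e=np.roll(P,-1,0)-P
    print(n,P.tolist(),'c',P.mean(0),'len',np.hypot(*e.T).round(),'ang',np.degrees(np.arctan2(e[:,1],e[:,0])).round(1))
quad('top',[(308.4,189),(366,167.8),(384,212.3),(326.5,236)],60)
quad('scene',[(260.8,183),(330.3,180),(335,218.5),(259.3,222.3)],60)
quad('top',[(214.2,220.8),(243,233),(233.5,253.5),(204.8,241)],75)
quad('scene',[(420.5,194.5),(435.3,183),(456.5,194),(442.3,206.5)],75)
f=lambda p,ox,oy:(ox+p[0]/4-.4,oy+p[1]/4-.4)
T=lambda x,y:f((x,y),300,165);T2=lambda x,y:f((x-400,y),170,195)
S=lambda x,y:f((x,y-300),250,170);S2=lambda x,y:f((x-400,y-300),395,160)
print('shutter end top',plane('top',*T(225,129),65),'scene',plane('scene',*S(131,422),65))
print('collar scene',plane('scene',*S(240,416),68))
print('knob top mid',plane('top',*T(139,130),108),plane('top',*T(154,177),60+8),'scene',plane('scene',*S(236,352),108))
print('stylus top/scene',plane('top',*T2(608,161),160),plane('scene',*S2(597,340),160), 'bottom',plane('scene',*S2(577,440),75))
print('decoyA (front) top ends',tri(T2(507,170),S2(541,470)),'decoyB',tri(T2(648,53),S2(723,413)))
E
```

```text
grip_depth 18.700000000000003
top [[593.4, 94.7], [661.0, -92.5], [513.7, -145.3], [440.8, 38.6]] c [552.225 -26.125] len [199. 156. 198. 163.] ang [ -70.1 -160.3  111.6   20.2]
scene [[511.4, -146.7], [443.0, 40.2], [591.7, 94.6], [660.9, -91.1]] c [551.75 -25.75] len [199. 158. 198. 160.] ang [ 110.1   20.1  -69.6 -159.6]
top [[492.2, 390.1], [452.3, 298.9], [389.0, 326.9], [429.1, 417.1]] c [440.65 358.25] len [100.  69.  99.  69.] ang [-113.6  156.1   66.   -23.2]
scene [[451.2, 296.8], [391.1, 329.7], [421.8, 390.1], [483.1, 358.4]] c [436.8  343.75] len [69. 68. 69. 69.] ang [ 151.3   63.1  -27.3 -117.4]
shutter end top [564.2 -56.8  65. ] scene [567.8 -60.6  65. ]
collar scene [544.3   9.9  68. ]
knob top mid [555.5  12.3 108. ] [525.6   0.6  68. ] scene [525.7   2.  108. ]
stylus top/scene [436.6 345.8 160. ] [435.9 343.6 160. ] bottom [437.7 344.5  75. ]
decoyA (front) top ends (array([451.6, 381.6,  80.1]), np.float64(119.7)) decoyB (array([514.5, 371. , 168.7]), np.float64(106.4))
```

```bash
python3 -m creep '[{"x":-42,"y":-36},{"x":-42,"y":-36},{"x":-42,"y":-36},{"x":-42,"y":-36},{"x":-42,"y":-36},{"x":-42,"y":-36},{"x":-42,"y":-36},{"x":-42,"y":-36},{"x":-42,"y":-36},{"x":-42,"y":-36},{"x":-42,"y":-36},{"x":-42,"y":-36},{"rz":-0.175,"z":15},{"rz":-0.175,"z":15},{"rz":-0.175,"z":15},{"rz":-0.175,"z":15,"hand":50},{"hand":50},{"hand":50}]'; python3 - <<'E'
from h import *
import cv2
s=sense();print(s['eef_pos'],s['tcp_rot'],s['contact_force'])
f=lambda p,ox,oy:(ox+p[0]/4-.4,oy+p[1]/4-.4)
T2=lambda x,y:f((x-400,y),170,195);S2=lambda x,y:f((x-400,y-300),395,160)
print('decoys',tri(T2(507,170),S2(723,413)),tri(T2(648,53),S2(541,470)))
t=grab_frame('top')[:,:,::-1];c=grab_frame('scene')[:,:,::-1]
r=lambda a:cv2.resize(a,(400,400),interpolation=cv2.INTER_CUBIC)
cv2.imwrite('pics/crop2.png',np.hstack([r(t[150:250,300:400]),r(c[130:230,245:345])]))
E
```

```text
[214.6267546  586.5140006  205.23549992] [-3.14035048e+00  7.63380135e-06  2.79078414e+00] [ 0.44627674 -0.99398712  0.07983559]
decoys (array([436.2, 431.5, 118.9]), np.float64(0.2)) (array([524.6, 325.8, 118.9]), np.float64(2.9))schema error: expected keys x, y, z, rx, ry, rz, hand
```

View pics/crop2.png

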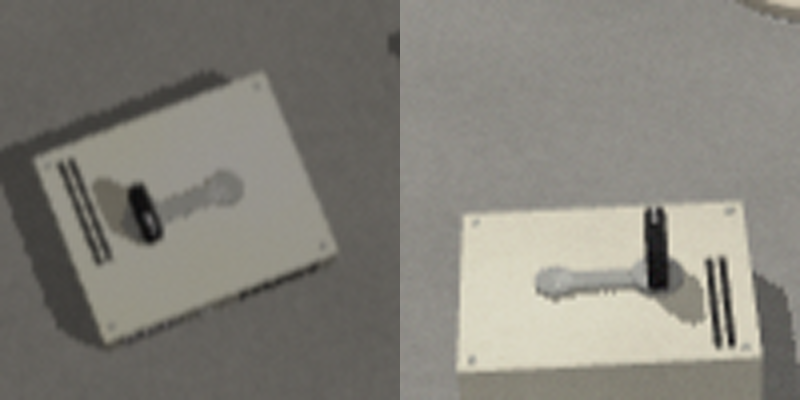

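The picture shows the scene unchanged, because the call was refused: every row needs all seven keys.

```bash
python3 -m creep '[{"x":-42,"y":-36,"z":0,"rx":0,"ry":0,"rz":0,"hand":85},{"x":-42,"y":-36,"z":0,"rx":0,"ry":0,"rz":0,"hand":85},{"x":-42,"y":-36,"z":0,"rx":0,"ry":0,"rz":0,"hand":85},{"x":-42,"y":-36,"z":0,"rx":0,"ry":0,"rz":0,"hand":85},{"x":-42,"y":-36,"z":0,"rx":0,"ry":0,"rz":0,"hand":85},{"x":-42,"y":-36,"z":0,"rx":0,"ry":0,"rz":0,"hand":85},{"x":-42,"y":-36,"z":0,"rx":0,"ry":0,"rz":0,"hand":85},{"x":-42,"y":-36,"z":0,"rx":0,"ry":0,"rz":0,"hand":85},{"x":-42,"y":-36,"z":0,"rx":0,"ry":0,"rz":0,"hand":85},{"x":-42,"y":-36,"z":0,"rx":0,"ry":0,"rz":0,"hand":85},{"x":-42,"y":-36,"z":0,"rx":0,"ry":0,"rz":0,"hand":85},{"x":-42,"y":-36,"z":0,"rx":0,"ry":0,"rz":0,"hand":85},{"x":0,"y":0,"z":15,"rx":0,"ry":0,"rz":-0.175,"hand":50},{"x":0,"y":0,"z":15,"rx":0,"ry":0,"rz":-0.175,"hand":50},{"x":0,"y":0,"z":15,"rx":0,"ry":0,"rz":-0.175,"hand":50},{"x":0,"y":0,"z":15,"rx":0,"ry":0,"rz":-0.175,"hand":50},{"x":0,"y":0,"z":0,"rx":0,"ry":0,"rz":0,"hand":50},{"x":0,"y":0,"z":0,"rx":0,"ry":0,"rz":0,"hand":50}]' 40; python3 - <<'E'
from h import *
import cv2
s=sense();print(s['clock'],s['eef_pos'],s['tcp_rot'],s['contact_force'],s['opening'],s['qpos'])
y=s['tcp_rot'][2];d=np.array([540.2,7])-s['eef_pos'][:2]
print('tool shift to knob',d@[np.cos(y),np.sin(y)],d@[np.sin(y),-np.cos(y)],'yaw err deg',np.degrees(y)-200.1)
c=grab_frame('scene')[:,:,::-1]
cv2.imwrite('pics/crop3.png',cv2.resize(c[110:230,235:355],(480,480),interpolation=cv2.INTER_CUBIC))
E
```

```text
clock: 2.45
eef_pos: [539.9, 8.1, 146.4]
tcp_rot: [-3.141, 0.0, -2.796]
contact_force: [0.3, -0.0, 0.7]
opening: 0.581
grasp_force: 0.0
2.45 [539.92052806   8.05731224 146.35327429] [-3.14143607e+00  4.13648476e-04 -2.79623198e+00] [ 0.30206267 -0.03703916  0.68712291] 0.5814215582999953 [ 1.21527987e-02  2.89182826e-01  1.87277327e+00 -1.52736493e-05
  9.79194445e-01 -1.90399566e+00]
tool shift to knob 0.09496826518160073 -1.0894928927762113 yaw err deg -360.3122908158784
```

View pics/crop3.png

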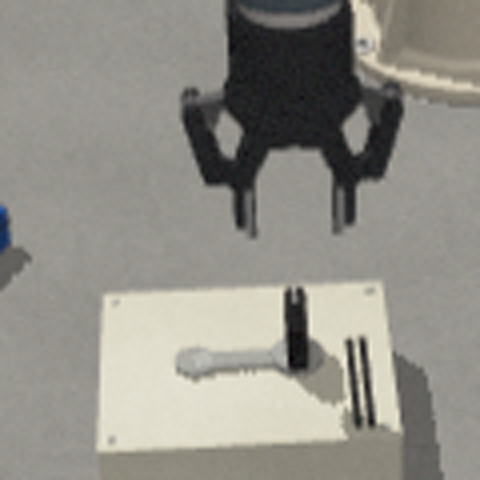

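The fingers straddle the knob bar squarely, with the bar at crop (296,328) and the fingers either side. Next: descend and grip.

```bash
python3 -m creep '[{"x":0,"y":-1,"z":24,"rx":0,"ry":0,"rz":0,"hand":50},{"x":0,"y":0,"z":24,"rx":0,"ry":0,"rz":0,"hand":50},{"x":0,"y":0,"z":23,"rx":0,"ry":0,"rz":0,"hand":50},{"x":0,"y":0,"z":0,"rx":0,"ry":0,"rz":0,"hand":50},{"x":0,"y":0,"z":0,"rx":0,"ry":0,"rz":0,"hand":5},{"x":0,"y":0,"z":0,"rx":0,"ry":0,"rz":0,"hand":5},{"x":0,"y":0,"z":0,"rx":0,"ry":0,"rz":0,"hand":5},{"x":0,"y":0,"z":0,"rx":0,"ry":0,"rz":0,"hand":5},{"x":0,"y":0,"z":0,"rx":0,"ry":0,"rz":0,"hand":5},{"x":0,"y":0,"z":0,"rx":0,"ry":0,"rz":0,"hand":5}]' 60
```

```text
clock: 3.75
eef_pos: [540.8, 7.5, 76.3]
tcp_rot: [-3.141, 0.002, -2.793]
contact_force: [-2.1, 2.4, 5.8]
opening: 0.139
grasp_force: 59.3
```

```bash
python3 -m creep '[{"x":0,"y":0,"z":0,"rx":0,"ry":0,"rz":0.15,"hand":5},{"x":0,"y":0,"z":0,"rx":0,"ry":0,"rz":0.15,"hand":5},{"x":0,"y":0,"z":0,"rx":0,"ry":0,"rz":0.15,"hand":5},{"x":0,"y":0,"z":0,"rx":0,"ry":0,"rz":0.15,"hand":5},{"x":0,"y":0,"z":0,"rx":0,"ry":0,"rz":0.15,"hand":5},{"x":0,"y":0,"z":0,"rx":0,"ry":0,"rz":0.15,"hand":5},{"x":0,"y":0,"z":0,"rx":0,"ry":0,"rz":0.15,"hand":5},{"x":0,"y":0,"z":0,"rx":0,"ry":0,"rz":0.13,"hand":5},{"x":0,"y":0,"z":0,"rx":0,"ry":0,"rz":0,"hand":5},{"x":0,"y":0,"z":0,"rx":0,"ry":0,"rz":0,"hand":5}]'
```

```text
clock: 5.0
eef_pos: [540.4, 5.9, 76.3]
tcp_rot: [-3.141, 0.002, 2.311]
contact_force: [-3.0, -7.5, 7.9]
opening: 0.134
grasp_force: 59.6
```

```bash
python3 -m creep '[{"x":0,"y":0,"z":0,"rx":0,"ry":0,"rz":0,"hand":50},{"x":0,"y":0,"z":0,"rx":0,"ry":0,"rz":0,"hand":50},{"x":0,"y":0,"z":0,"rx":0,"ry":0,"rz":0,"hand":50},{"x":0,"y":0,"z":0,"rx":0,"ry":0,"rz":0,"hand":50},{"x":0,"y":0,"z":-20,"rx":0,"ry":0,"rz":0,"hand":50},{"x":0,"y":0,"z":-35,"rx":0,"ry":0,"rz":0,"hand":50},{"x":0,"y":0,"z":-35,"rx":0,"ry":0,"rz":0,"hand":50},{"x":0,"y":0,"z":-35,"rx":0,"ry":0,"rz":0,"hand":50},{"x":40,"y":19,"z":0,"rx":0,"ry":0,"rz":0,"hand":50},{"x":40,"y":19,"z":0,"rx":0,"ry":0,"rz":0,"hand":50},{"x":40,"y":19,"z":0,"rx":0,"ry":0,"rz":0,"hand":50},{"x":40,"y":19,"z":0,"rx":0,"ry":0,"rz":0,"hand":50},{"x":40,"y":19,"z":0,"rx":0,"ry":0,"rz":0,"hand":50},{"x":40,"y":19,"z":0,"rx":0,"ry":0,"rz":0,"hand":50},{"x":40,"y":19,"z":0,"rx":0,"ry":0,"rz":0,"hand":50},{"x":40,"y":19,"z":0,"rx":0,"ry":0,"rz":0,"hand":50},{"x":0,"y":0,"z":0,"rx":0,"ry":0,"rz":-0.18,"hand":50},{"x":0,"y":0,"z":0,"rx":0,"ry":0,"rz":-0.18,"hand":50},{"x":0,"y":0,"z":0,"rx":0,"ry":0,"rz":0,"hand":50},{"x":0,"y":0,"z":0,"rx":0,"ry":0,"rz":0,"hand":50}]'; python3 - <<'E'
from h import *
import cv2
s=sense()
y=s['tcp_rot'][2];d=np.array([437,344.5])-s['eef_pos'][:2]
print('tool shift',d@[np.cos(y),np.sin(y)],d@[np.sin(y),-np.cos(y)],'yaw',np.degrees(y))
t=grab_frame('top')[:,:,::-1];c=grab_frame('scene')[:,:,::-1]
r=lambda a:cv2.resize(a,(400,400),interpolation=cv2.INTER_CUBIC)
cv2.imwrite('pics/crop4.png',np.hstack([r(t[150:250,300:400]),r(c[130:230,385:485])]))
cv2.imwrite('pics/top4.png',t);cv2.imwrite('pics/scene4.png',c)
E
```

```text
clock: 7.5
eef_pos: [436.4, 345.8, 199.9]
tcp_rot: [-3.142, -0.0, 2.667]
contact_force: [0.4, -0.7, -0.6]
opening: 0.59
grasp_force: 0.0
tool shift -1.112960373267327 -0.9408888991050091 yaw 152.78979448328656
```

View pics/crop4.png

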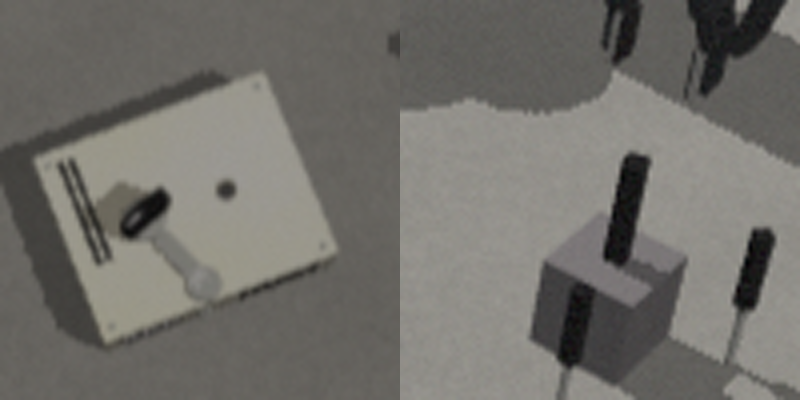

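The shutter has swung aside and the hole is open at crop (226,189), which is top-view pixel (356,197). The stylus stands below the open fingers. Next: descend, grip, lift.

```bash
python3 - <<'E'
from h import *
import cv2
t=cv2.imread('pics/top4.png');g=cv2.cvtColor(t,6)[188:206,347:366].astype(float)
w=np.clip(np.median(g)-15-g,0,None);v,u=np.mgrid[188:206,347:366]
u0,v0=(w*u).sum()/w.sum(),(w*v).sum()/w.sum();print(u0,v0,plane('top',u0,v0,60),plane('top',u0,v0,50))
E
python3 -m creep '[{"x":-1,"y":-1,"z":20,"rx":0,"ry":0,"rz":0,"hand":50},{"x":0,"y":0,"z":26,"rx":0,"ry":0,"rz":0,"hand":50},{"x":0,"y":0,"z":26,"rx":0,"ry":0,"rz":0,"hand":50},{"x":0,"y":0,"z":26,"rx":0,"ry":0,"rz":0,"hand":50},{"x":0,"y":0,"z":0,"rx":0,"ry":0,"rz":0,"hand":50},{"x":0,"y":0,"z":0,"rx":0,"ry":0,"rz":0,"hand":5},{"x":0,"y":0,"z":0,"rx":0,"ry":0,"rz":0,"hand":5},{"x":0,"y":0,"z":0,"rx":0,"ry":0,"rz":0,"hand":5},{"x":0,"y":0,"z":0,"rx":0,"ry":0,"rz":0,"hand":5},{"x":0,"y":0,"z":0,"rx":0,"ry":0,"rz":0,"hand":5},{"x":0,"y":0,"z":0,"rx":0,"ry":0,"rz":0,"hand":5}]' 60
```

```text
356.0869212022746 197.05686433793664 [564.6 -57.8  60. ] [566.6 -58.4  50. ]
clock: 8.98
eef_pos: [437.6, 345.0, 103.3]
tcp_rot: [3.14, 0.001, 2.671]
contact_force: [-0.3, -1.8, 7.8]
opening: 0.203
grasp_force: 58.6
```

```bash
python3 -m creep '[{"x":0,"y":0,"z":0,"rx":0,"ry":0,"rz":0,"hand":5},{"x":0,"y":0,"z":0,"rx":0,"ry":0,"rz":0,"hand":5}]'; python3 - <<'E'
from rig import *
import cv2
t=grab_frame('top')[:,:,::-1];c=grab_frame('scene')[:,:,::-1]
r=lambda a:cv2.resize(a,(400,400),interpolation=cv2.INTER_CUBIC)
import numpy as np
cv2.imwrite('pics/crop5.png',np.hstack([r(t[190:270,180:260]),r(c[130:210,400:480])]))
print(sense()['wrist_torque'])
E
```

```text
clock: 9.22
eef_pos: [437.6, 345.0, 103.3]
tcp_rot: [3.14, 0.001, 2.671]
contact_force: [-0.2, -2.2, 8.0]
opening: 0.199
grasp_force: 58.6
[-0.3386586   0.11933482 -0.0348704 ]
```

View pics/crop5.png

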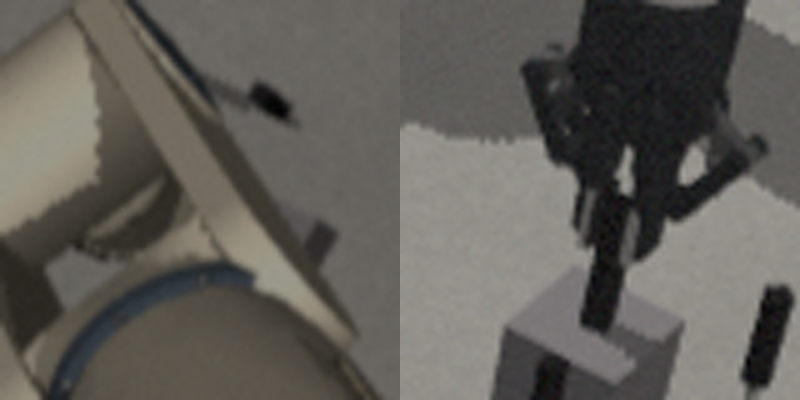

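The stylus is between the pads at crop (608,240), still seated in the stand. The opening reads slightly wide, so the handle may be a few degrees off square. I'll squeeze harder to settle it.

```bash
python3 -m creep '[{"x":0,"y":0,"z":0,"rx":0,"ry":0,"rz":0,"hand":5},{"x":0,"y":0,"z":0,"rx":0,"ry":0,"rz":0.05,"hand":5},{"x":0,"y":0,"z":0,"rx":0,"ry":0,"rz":0.05,"hand":5},{"x":0,"y":0,"z":0,"rx":0,"ry":0,"rz":0,"hand":5}]' 100;  python3 -m creep '[{"x":0,"y":0,"z":0,"rx":0,"ry":0,"rz":-0.1,"hand":5},{"x":0,"y":0,"z":0,"rx":0,"ry":0,"rz":-0.1,"hand":5},{"x":0,"y":0,"z":0,"rx":0,"ry":0,"rz":0,"hand":5}]' 100
```

```text
clock: 9.82
eef_pos: [437.4, 344.9, 103.3]
tcp_rot: [3.14, 0.001, 2.57]
contact_force: [-1.6, -2.2, 9.4]
opening: 0.189
grasp_force: 97.8
clock: 10.2
eef_pos: [437.8, 345.1, 103.4]
tcp_rot: [3.14, 0.001, 2.772]
contact_force: [-0.2, -1.8, 7.5]
opening: 0.188
grasp_force: 98.0
```

```bash
python3 -m creep '[{"x":0,"y":0,"z":0,"rx":0,"ry":0,"rz":0,"hand":35},{"x":0,"y":0,"z":0,"rx":0,"ry":0,"rz":0,"hand":35},{"x":0,"y":0,"z":0,"rx":0,"ry":0,"rz":0.15,"hand":35},{"x":0,"y":0,"z":0,"rx":0,"ry":0,"rz":0,"hand":5},{"x":0,"y":0,"z":0,"rx":0,"ry":0,"rz":0,"hand":5},{"x":0,"y":0,"z":0,"rx":0,"ry":0,"rz":0,"hand":5},{"x":0,"y":0,"z":0,"rx":0,"ry":0,"rz":0,"hand":5},{"x":0,"y":0,"z":0,"rx":0,"ry":0,"rz":0,"hand":5}]' 60
```

```text
clock: 11.2
eef_pos: [436.9, 344.5, 102.0]
tcp_rot: [-3.142, 0.0, 2.621]
contact_force: [-1.0, -1.6, 4.9]
opening: 0.217
grasp_force: 58.8
```

```bash
python3 -m creep '[{"x":0,"y":0,"z":0,"rx":0,"ry":0,"rz":0,"hand":35},{"x":0,"y":0,"z":0,"rx":0,"ry":0,"rz":0,"hand":35},{"x":0,"y":0,"z":0,"rx":0,"ry":0,"rz":-0.16,"hand":35},{"x":0,"y":0,"z":0,"rx":0,"ry":0,"rz":-0.16,"hand":35},{"x":0,"y":0,"z":0,"rx":0,"ry":0,"rz":0,"hand":5},{"x":0,"y":0,"z":0,"rx":0,"ry":0,"rz":0,"hand":5},{"x":0,"y":0,"z":0,"rx":0,"ry":0,"rz":0,"hand":5},{"x":0,"y":0,"z":0,"rx":0,"ry":0,"rz":0,"hand":5},{"x":0,"y":0,"z":0,"rx":0,"ry":0,"rz":0,"hand":5}]' 60
```

```text
clock: 12.32
eef_pos: [437.0, 344.6, 101.9]
tcp_rot: [3.141, 0.0, 2.94]
contact_force: [-0.4, 0.3, 1.1]
opening: 0.179
grasp_force: 58.6
```

```bash
python3 -m creep '[{"x":0,"y":0,"z":0,"rx":0,"ry":0,"rz":0,"hand":35},{"x":0,"y":0,"z":0,"rx":0,"ry":0,"rz":0,"hand":35},{"x":0,"y":0,"z":0,"rx":0,"ry":0,"rz":-0.14,"hand":35},{"x":0,"y":0,"z":0,"rx":0,"ry":0,"rz":0,"hand":5},{"x":0,"y":0,"z":0,"rx":0,"ry":0,"rz":0,"hand":5},{"x":0,"y":0,"z":0,"rx":0,"ry":0,"rz":0,"hand":5},{"x":0,"y":0,"z":0,"rx":0,"ry":0,"rz":0,"hand":5},{"x":0,"y":0,"z":0,"rx":0,"ry":0,"rz":0,"hand":5}]' 60
```

```text
clock: 13.32
eef_pos: [436.9, 344.6, 101.9]
tcp_rot: [3.142, 0.0, 3.08]
contact_force: [-0.6, 0.1, 2.3]
opening: 0.179
grasp_force: 58.7
```

```bash
python3 -m creep '[{"x":0,"y":0,"z":-20,"rx":0,"ry":0,"rz":0,"hand":5},{"x":0,"y":0,"z":-22,"rx":0,"ry":0,"rz":0,"hand":5},{"x":0,"y":0,"z":-22,"rx":0,"ry":0,"rz":0,"hand":5},{"x":0,"y":0,"z":-22,"rx":0,"ry":0,"rz":0,"hand":5},{"x":0,"y":0,"z":-22,"rx":0,"ry":0,"rz":0,"hand":5},{"x":0,"y":0,"z":-22,"rx":0,"ry":0,"rz":0,"hand":5},{"x":-15,"y":-39,"z":0,"rx":0,"ry":0,"rz":0,"hand":5},{"x":-15,"y":-39,"z":0,"rx":0,"ry":0,"rz":0,"hand":5},{"x":-15,"y":-39,"z":0,"rx":0,"ry":0,"rz":0,"hand":5},{"x":-15,"y":-39,"z":0,"rx":0,"ry":0,"rz":0,"hand":5},{"x":-15,"y":-39,"z":0,"rx":0,"ry":0,"rz":0,"hand":5},{"x":-15,"y":-39,"z":0,"rx":0,"ry":0,"rz":0,"hand":5},{"x":-15,"y":-39,"z":0,"rx":0,"ry":0,"rz":0,"hand":5},{"x":-15,"y":-39,"z":0,"rx":0,"ry":0,"rz":0,"hand":5},{"x":-15,"y":-39,"z":0,"rx":0,"ry":0,"rz":0,"hand":5},{"x":-16,"y":-43,"z":0,"rx":0,"ry":0,"rz":0,"hand":5},{"x":0,"y":0,"z":0,"rx":0,"ry":0,"rz":0,"hand":5},{"x":0,"y":0,"z":0,"rx":0,"ry":0,"rz":0,"hand":5}]'; python3 - <<'E'
from h import *
import cv2
s=sense();y=s['tcp_rot'][2];d=np.array([564.3,-58.4])-s['eef_pos'][:2]
print('tool shift',d@[np.cos(y),np.sin(y)],d@[np.sin(y),-np.cos(y)])
t=grab_frame('top')[:,:,::-1];c=grab_frame('scene')[:,:,::-1]
r=lambda a:cv2.resize(a,(400,400),interpolation=cv2.INTER_CUBIC)
cv2.imwrite('pics/crop6.png',np.hstack([r(c[120:220,240:340]),r(t[150:250,300:400])]));cv2.imwrite('pics/s6.png',c)
E
```

```text
clock: 15.58
eef_pos: [563.2, -57.5, 231.4]
tcp_rot: [3.141, -0.001, 3.08]
contact_force: [0.0, -0.2, -1.8]
opening: 0.176
grasp_force: 58.9
tool shift -1.1812229717130984 -0.7937363439133368
```

View pics/crop6.png

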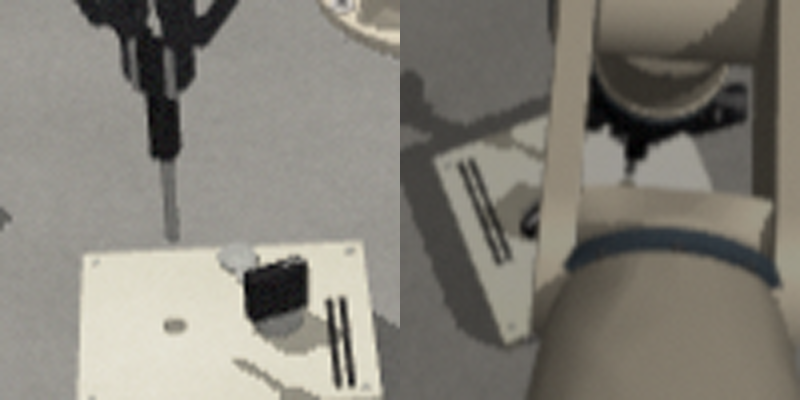

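The stylus hangs plumb above the hole. In the scene view the tip is at (283.3,179.6) and the hole at (283.4,201.1).

```bash
python3 - <<'E'
from h import *
import cv2
c=cv2.imread('pics/s6.png');g=cv2.cvtColor(c,6)[196:207,276:292].astype(float)
w=np.clip(np.median(g)-15-g,0,None);v,u=np.mgrid[196:207,276:292]
u0,v0=(w*u).sum()/w.sum(),(w*v).sum()/w.sum();print(u0,v0,'hole',plane('scene',u0,v0,60),'tip',plane('scene',283.3,179.6,134.5),'shaft top',plane('scene',240+163/4-.4,120+160/4-.4,204.5),sense()['eef_pos'])
E
```

```text
283.1963963963964 201.02252252252254 hole [565.6 -59.2  60. ] tip [562.5 -55.7 134.5] shaft top [568.5 -57.4 204.5] [563.2147965  -56.86741939 231.67921321]
```

```bash
python3 -m creep '[{"x":-2.3,"y":-2,"z":15,"rx":0,"ry":0,"rz":0,"hand":5},{"x":0,"y":0,"z":20,"rx":0,"ry":0,"rz":0,"hand":5},{"x":0,"y":0,"z":20,"rx":0,"ry":0,"rz":0,"hand":5},{"x":0,"y":0,"z":14,"rx":0,"ry":0,"rz":0,"hand":5},{"x":0,"y":0,"z":5,"rx":0,"ry":0,"rz":0,"hand":5},{"x":0,"y":0,"z":4,"rx":0,"ry":0,"rz":0,"hand":5},{"x":0,"y":0,"z":4,"rx":0,"ry":0,"rz":0,"hand":5},{"x":0,"y":0,"z":0,"rx":0,"ry":0,"rz":0,"hand":5},{"x":0,"y":0,"z":0,"rx":0,"ry":0,"rz":0,"hand":5}]'
```

```text
clock: 16.8
eef_pos: [566.0, -60.1, 150.2]
tcp_rot: [-3.142, 0.0, 3.081]
contact_force: [0.1, -0.9, -0.6]
opening: 0.18
grasp_force: 58.8
```

```bash
python3 - <<'E'
from h import *
import cv2
c=grab_frame('scene')[:,:,::-1]
cv2.imwrite('pics/crop7.png',cv2.resize(c[150:230,250:350],(600,480),interpolation=cv2.INTER_CUBIC))
E
```

```text
(no output)
```

View pics/crop7.png

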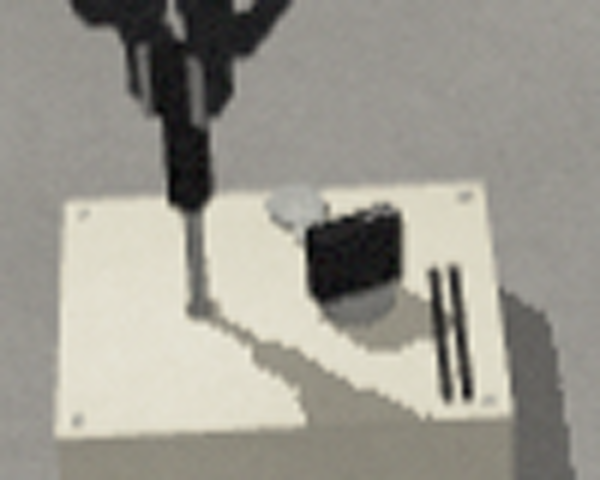

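The shaft is inside the hole at crop (200,308), with no side force. Next I creep down onto the button.

```bash
python3 -m creep '[{"x":0.7,"y":1,"z":3,"rx":0,"ry":0,"rz":0,"hand":5},{"x":0,"y":0,"z":3,"rx":0,"ry":0,"rz":0,"hand":5},{"x":0,"y":0,"z":2,"rx":0,"ry":0,"rz":0,"hand":5},{"x":0,"y":0,"z":0,"rx":0,"ry":0,"rz":0,"hand":5},{"x":0,"y":0,"z":0,"rx":0,"ry":0,"rz":0,"hand":5}]';  python3 -m creep '[{"x":0,"y":0,"z":2,"rx":0,"ry":0,"rz":0,"hand":5},{"x":0,"y":0,"z":2,"rx":0,"ry":0,"rz":0,"hand":5},{"x":0,"y":0,"z":2,"rx":0,"ry":0,"rz":0,"hand":5},{"x":0,"y":0,"z":0,"rx":0,"ry":0,"rz":0,"hand":5},{"x":0,"y":0,"z":0,"rx":0,"ry":0,"rz":0,"hand":5}]';
```

```text
clock: 17.48
eef_pos: [565.2, -59.0, 141.9]
tcp_rot: [-3.142, -0.0, 3.081]
contact_force: [0.0, -0.7, -0.9]
opening: 0.174
grasp_force: 58.8
clock: 18.1
eef_pos: [565.4, -59.0, 136.1]
tcp_rot: [-3.142, 0.0, 3.081]
contact_force: [-0.8, -0.5, 2.9]
opening: 0.178
grasp_force: 59.3
```

```bash
python3 -m creep '[{"x":0,"y":0,"z":1.5,"rx":0,"ry":0,"rz":0,"hand":5},{"x":0,"y":0,"z":1,"rx":0,"ry":0,"rz":0,"hand":5},{"x":0,"y":0,"z":0,"rx":0,"ry":0,"rz":0,"hand":5},{"x":0,"y":0,"z":0,"rx":0,"ry":0,"rz":0,"hand":5}]';  python3 -m creep '[{"x":0,"y":0,"z":1,"rx":0,"ry":0,"rz":0,"hand":5},{"x":0,"y":0,"z":0,"rx":0,"ry":0,"rz":0,"hand":5},{"x":0,"y":0,"z":0,"rx":0,"ry":0,"rz":0,"hand":5}]';
```

```text
clock: 18.6
eef_pos: [565.6, -59.0, 133.8]
tcp_rot: [-3.142, 0.001, 3.081]
contact_force: [-1.5, 0.4, 6.5]
opening: 0.171
grasp_force: 60.2
clock: 18.98
eef_pos: [565.9, -59.1, 133.7]
tcp_rot: [-3.141, 0.002, 3.081]
contact_force: [-2.5, -0.0, 14.4]
opening: 0.175
grasp_force: 61.2
```

The button is on its end stop: the force jumped from 6.5 to 14.4 N with almost no further travel. One short hold to check it is steady, then I hand in.

```bash
python3 -m creep '[{"x":0,"y":0,"z":0,"rx":0,"ry":0,"rz":0,"hand":5},{"x":0,"y":0,"z":0,"rx":0,"ry":0,"rz":0,"hand":5},{"x":0,"y":0,"z":0,"rx":0,"ry":0,"rz":0,"hand":5},{"x":0,"y":0,"z":0,"rx":0,"ry":0,"rz":0,"hand":5}]' && python3 -c "
from rig import *
f=sense()['contact_force'][2];print(f)
if f>9: print(sign_off())"
```

```text
clock: 19.48
eef_pos: [565.9, -59.0, 133.6]
tcp_rot: [-3.142, 0.002, 3.081]
contact_force: [-2.0, 0.0, 13.0]
opening: 0.179
grasp_force: 61.2
13.028893534758097
the job is handed in; nothing more can be done
None
```

I turned the shutter knob past its detent so the shutter swung fully aside, then pressed the reset button to its end stop with the stylus, and handed in at about 19.5 s still holding it down with about 13 N.

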